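# Close and latch the sensor case

### The job

One of the two grey sensor cases on the bench has been left open. Lift its latch bar over the keeper, slide the lid shut and let the bar's hook drop down into the notch so that the case is latched. Leave the other case, which is already latched, as it is.

Things in the scene. Friction and masses are not known exactly. Their poses are not given: they have to be found in the camera images.
- grip_a (a point): OPEN case (blue lid, as has the other): centre of the upright steel grip fin on its latch bar; fin 36 mm long, 14 thick (pinch across y from above), 34 tall, on a bar 16 wide, 10 high. Bar down: x level, from pivot to hook, the way the lid shuts; z up. The bar turns on a level pivot (along y) on the lid, 90 mm behind (-x) and 22 mm below this point; lid top 55 mm below. Bar about 0.2 kg. Hook: x +46 to +58, down to 50 mm below.
- notch_a (a point): OPEN case: centre of the notch floor, on the far deck, 70 mm above the bench; axes of the fixed case (340 x 130 x 84 mm), x the way the lid shuts. Notch 36 mm long (x) and open above; before it (-x) the keeper rail, 44 wide, 8 thick, 30 high; behind it a wall 42 high. The lowered hook hangs 14 mm above the floor, so tilt the bar over 0.12 rad to pass the rail (0.2 to 0.3 passes with room).
- lid_a (a joint): Lid of the open case, m: 0 fully shut (at its stop), grows as it is slid open; starts 0.055 to 0.10. Slides with about 2.5 N friction and stays where left. With the bar down the hook meets the keeper rail at 0.038. The hook can drop into the notch when the lid is between 0 and 0.018.
- latch_a (a joint): Latch bar of the open case, rad: 0 bar down and level, grows as the hook end is lifted, up to 0.9; falls by its own weight when let go. Resting on the keeper rail about 0.11; dropped in the notch 0.
- grip_b (a point): The OTHER case, identical but shut and latched already: centre of its grip fin (axes as for the open case). Not to be moved.

How it is judged:
By the outcome, as a careful person would: the job done as asked, in the order asked, and still so for the second after the job is handed in, with the robot touching nothing.
It also fails if it takes over 32 s, if anything falls off the work surface, if the arm or the gripper's body presses on something with over 40 N, if the wrist force passes 120 N, or if a joint passes its speed limit or range.

### The arm

A 7-joint arm with a two-finger parallel gripper is mounted at the origin on the work surface. World frame = base frame: x ahead of the robot, y to its left, z up, the work surface at z = 0. Lengths are in m, angles in rad, forces in N, time in s.
With the tool pointing down it reaches from about 0.425 to 0.925 m from the base axis. Payload 6.8 kg.
Tool frame: the origin (TCP) lies at the very end of the fingers, on their centre line; the grasp point (between the pads) lies 19 mm behind it; z points along the fingers, x is the direction in which the jaws open and shut, and the axes are right-handed (so a half turn about z gives the same grasp; the last joint's range is limited). The gripper opens to 85 mm and grips with 20 to 120 N. Pads are 22 mm wide; open, the fingers measure 114 mm over their backs; the gripper's body (76 mm by 85 mm) begins 54 mm behind the grasp point. The pads swing forward as they close: fully open they stand 13 mm farther back than shut.
Start: joints at [-1.411, 0.477, 0.022, 1.555, -0.011, 1.109, -0.083], TCP at [0.179, 0.651, 0.231] pointing down, gripper open.
Joint ranges: [-2.96, 2.96], [-0.34, 2.1], [-1.41, 1.46], [0.24, 2.44], [-1.37, 4.51], [0.17, 1.92], [-2.96, 2.96]. Speed limits (rad/s): [2.39, 2.39, 3.14, 3.14, 3.14, 3.14, 3.14].

### API

Orientations are given as a rotation vector (axis times angle).
In Python, from bench import * gives the robot as it stands.
- The arm moves only by the tool servo_tool, never from a script. Its argument "increments" is one flat list of numbers, 7 for each row, row after row: the shift along the tool's x, y, z in mm, then the turn, a rotation vector about the tool's x, y, z in rad, then the finger opening in mm, from 0 to 85.4. In form: [tx, ty, tz, wx, wy, wz, fingers, tx, ty, tz, wx, wy, wz, fingers, ...]. A call has exactly 8 rows; each row shifts and turns the commanded pose from where the row before left it, along the tool's axes as they then stand; what a row does not reach is not made up. A row lasts 1/8 s, in which the tool goes at most 62.5 mm and 10.7 degrees, less where a joint would pass 70% of its speed; a pose out of reach is approached as far as the arm can. A call is refused whole if a number of a shift passes 62.5 or a number of a turn 0.188, either way. A call with a gripper value outside its range is refused whole. The fingers move at their own pace and stop on an object; "squeeze" is the grip in N (left out, the last holds). Time passes only in rows, so rows that do not move let the fingers close, or fill a call up. It gives the time, the measured TCP pose, the force and the opening at its end, in the units of the state.
- get_obs(): the state, without advancing time (a new reading comes with each control period).
- grab_frame(name): name is "scene" or "top" or "wrist"; returns (picture, depth): 480x640x3 uint8, red, green, blue; 480x640 float32, m along the optical axis (not along the pixel's ray), 0 where there is no reading.
- calibration(name): a dict with "fx", "fy", "cx", "cy" (pixels), "k1" (the pictures are not rectified: a ray, as slopes to the right and down, at radius r is drawn at 1 + k1 r^2 times it, then the intrinsics apply), "eye" and "orientation" of the camera in the world; the wrist camera has in their place "T_tool_cam" (4x4, takes a point from camera to tool coordinates, whose origin is the TCP and whose axes are the tool frame's). Camera axes: x right, y up, looking along -z (the intrinsics and any distortion apply to the point x, -y, -z); pixel columns grow to the right and rows downward; lengths in m; the calibration is good to about 2 mm. A picture is of the moment at which its call begins: read the wrist's pose just before it. calibration takes no time and is no camera call.
- hand_in(): hands the job in, once; it reports no verdict.
The state is a dict: "clock": time; "joints": joint angles; "qvel": joint speeds; "tau": joint torques, N m; "tcp_pos": TCP position; "orientation": TCP orientation; "contact_force": force on the tool from outside, world axes, zero at the start; "moment": the same for the moment, N m; "grip_width": finger opening in m.
Only numpy, scipy, OpenCV 4.12 (cv2) and the standard library are available. Lean on these libraries where they do the work, as an engineer would, in place of code of your own. Each camera call takes 0.05 s, during which the arm holds its last target.

## Working session

There is one attempt and no reset: what is moved stays moved. The work goes in short steps, Python scripts to look and compute and a tool call to move; the robot and the scene stay as the last step left them, time stands still between calls to the robot, and variables do not carry over. Pictures are saved under pics/ and viewed, and the job is handed in when it is done.

Besides the shell and the picture viewer there is one more tool, called after ">>>" as name(argument=value, ...), one argument or row to a line, values as JSON. servo_tool: Moves the arm, as the interface text tells. Its arguments: {"type":"object","properties":{"increments":{"type":"array","items":{"type":"number"}},"squeeze":{"type":"number"}},"required":["increments"]}

```bash
ls; mkdir -p pics; python3 - <<'E'
from bench import *
import cv2,numpy as np
o=get_obs();print(o)
for n in ("scene","top"):
    p,d=grab_frame(n);c=calibration(n);print(n,c)
    cv2.imwrite(f"pics/{n}0.png",p[:,:,::-1]);np.savez(f"pics/{n}0.npz",p=p,d=d)
print(calibration("wrist"))
E
```

```text
pics
{'clock': 0.0, 'joints': array([-1.41108449,  0.47780925,  0.02236006,  1.55642705, -0.01151973,
        1.109282  , -0.08311241]), 'qvel': array([-0.00063651,  0.00017242,  0.00056759,  0.00081061,  0.00045514,
       -0.000843  ,  0.0002831 ]), 'tau': array([ 5.86964543e-04, -5.96447504e+01,  1.60813618e+00, -2.81209338e+01,
        1.24651377e-02,  9.11392010e-03, -1.44073613e-05]), 'tcp_pos': array([0.17848728, 0.65037849, 0.23033026]), 'orientation': array([ 2.49720338e+00,  1.90423728e+00, -2.11937415e-03]), 'contact_force': array([ 0.63306047,  0.38154817, -0.14104659]), 'moment': array([0.05805656, 0.02123859, 0.00126797]), 'grip_width': 0.08532174289134174}
scene {'fx': 515.7395749705032, 'fy': 515.7395749705032, 'cx': 314.2114047511906, 'cy': 238.60011582622016, 'k1': 0.004573953383756621, 'eye': array([1.18453455, 0.32156644, 0.57758096]), 'orientation': array([0.59179793, 0.98514882, 1.85936467])}
top {'fx': 435.60772703223813, 'fy': 435.60772703223813, 'cx': 313.61995975675296, 'cy': 240.1154788890341, 'k1': 0.00947441715793392, 'eye': array([0.48543089, 0.01446475, 0.78351441]), 'orientation': array([ 0.08398529, -0.09129965, -1.55337647])}
{'fx': 403.40381323666503, 'fy': 403.40381323666503, 'cx': 314.34580428563885, 'cy': 236.65901990517455, 'k1': 0.004357858967641463, 'T_tool_cam': array([[ 9.99999431e-01,  1.46428621e-04, -1.05707123e-03,
         5.78198583e-04],
       [-1.63799327e-04, -9.57743060e-01, -2.87625111e-01,
        -7.22555812e-02],
       [-1.05451918e-03,  2.87625120e-01, -9.57742491e-01,
        -1.42917116e-01],
       [ 0.00000000e+00,  0.00000000e+00,  0.00000000e+00,
         1.00000000e+00]])}
```

View pics/scene0.png

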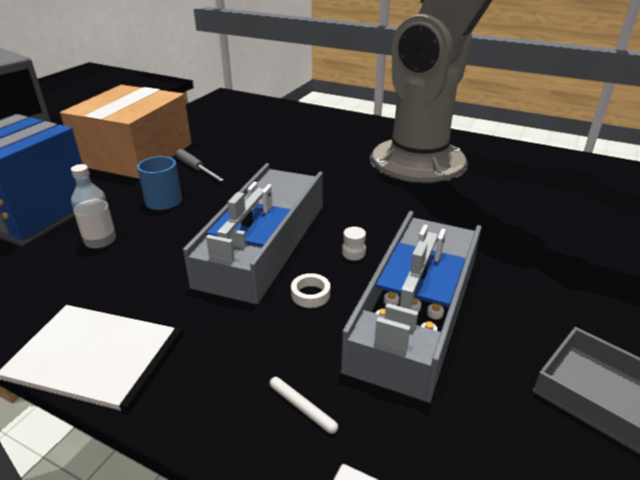

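View pics/top0.png

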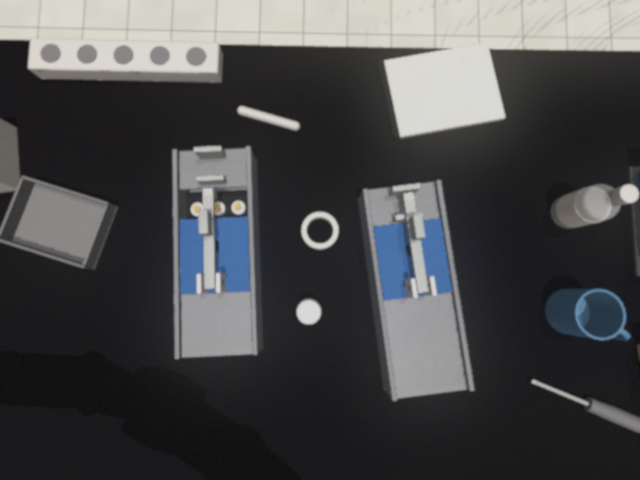

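```bash
cat > h.py <<'E'
import numpy as np,cv2
from scipy.spatial.transform import Rotation as R
def cloud(d,c,T=None):
    K=np.array([[c['fx'],0,c['cx']],[0,c['fy'],c['cy']],[0,0,1.]])
    v,u=np.mgrid[0:480,0:640]
    uv=np.stack([u.ravel(),v.ravel()],1).astype(float)[:,None]
    s=cv2.undistortPoints(uv,K,np.array([c['k1'],0,0,0.]))[:,0]
    z=d.ravel(); P=np.stack([s[:,0]*z,-s[:,1]*z,-z],1)
    if T is None:
        W=R.from_rotvec(c['orientation']).apply(P)+c['eye']
    else: W=P@T[:3,:3].T+T[:3,3]
    W[z==0]=np.nan
    return W.reshape(480,640,3)
E
python3 - <<'E'
from h import *
from bench import calibration
for n in("top","scene"):
    f=np.load(f"pics/{n}0.npz");W=cloud(f['d'],calibration(n));p=f['p'].astype(int)
    H=p; 
    blue=(p[...,2]>p[...,0]+60)&(W[...,2]>.06)&(W[...,2]<.1)&(W[...,1]>0)&(W[...,0]<.75)
    print(n,"blue",blue.sum(),np.median(W[blue],0))
    print(cv2.minAreaRect(W[blue][:,:2].astype(np.float32)*1000))
    X=W[...,0];Y=W[...,1];Z=W[...,2]
    case=(Y>0.02)&(Y<.32)&(X>.25)&(X<.75)&(Z>.04)&(Z<.2)
    if n=="top":
        k=cv2.morphologyEx((case*255).astype(np.uint8),cv2.MORPH_OPEN,np.ones((3,3)))
        nn,l,s,ce=cv2.connectedComponentsWithStats(k);print(s)
    m=case&(Z>.078)&(Z<.090);print("wall pts",m.sum(),cv2.minAreaRect(W[m][:,:2].astype(np.float32)*1000))
    for lo,hi in((.095,.107),(.107,.12),(.12,.135),(.135,.147),(.147,.16),(.16,.2)):
        m=case&(Z>lo)&(Z<hi); 
        if m.sum()<3: continue
        k=(m*255).astype(np.uint8);nn,l,s,ce=cv2.connectedComponentsWithStats(k)
        for i in range(1,nn):
            if s[i,4]>15:
                q=W[l==i];r=cv2.minAreaRect(q[:,:2].astype(np.float32)*1000)
                print(n,lo,hi,s[i],q.mean(0).round(4),np.round(r[0],1),np.round(r[1],1),round(r[2],1), q[:,2].max().round(4))
o=calibration
from bench import get_obs
o=get_obs();print(R.from_rotvec(o['orientation']).as_matrix().round(3))
E
```

```text
top blue 3619 [0.5407483  0.15947141 0.07689811]
((540.3215942382812, 173.97438049316406), (123.24791717529297, 112.00598907470703), 3.5617618560791016)
[[     0      0    640    480 290941]
 [   172    147     88    212  15934]
 [   232    201     13     13    123]
 [   297    301     11     23    202]]
wall pts 3051 ((547.08447265625, 173.91477966308594), (338.2927551269531, 130.36764526367188), 3.649291515350342)
top 0.095 0.107 [195 149  28   6  66] [0.7008 0.1818 0.1007] [700.7 182.5] [ 6.3 42.9] 11.1 0.1064
top 0.095 0.107 [196 175  28   7 143] [0.66   0.1808 0.0977] [660.  180.9] [ 9.  43.6] 4.6 0.101
top 0.095 0.107 [215 240   2  11  18] [0.5512 0.1663 0.1002] [551.9 166.3] [15.4  1.6] 1.1 0.1054
top 0.107 0.12 [194 147  28   6 143] [0.7037 0.1832 0.1098] [704.1 183.2] [ 8.9 43.3] 3.9 0.113
top 0.107 0.12 [201 189  15 105 952] [0.5508 0.1734 0.1145] [558.2 176.4] [161.6  21.5] 3.8 0.12
top 0.107 0.12 [220 273   4  20  40] [0.4935 0.1524 0.1142] [493.4 152. ] [29.  3.] 5.2 0.12
top 0.12 0.135 [202 212  10  25  58] [0.5787 0.1702 0.1278] [579.6 169.9] [10.7 36.3] 75.3 0.1346
to
[... 1230 characters left out ...]
 171.3] [ 37.  162.8] 88.7 0.1199
scene 0.107 0.12 [376 317  35  16 234] [0.7068 0.1852 0.111 ] [706.  184.5] [ 9.9 43.9] 3.4 0.114
scene 0.12 0.135 [419 225   9  12  58] [0.4965 0.1572 0.1239] [494.4 156.6] [28.6  6.7] 3.2 0.1265
scene 0.12 0.135 [438 229   8  12  60] [0.4951 0.1862 0.1241] [492.7 185.6] [30.7  6.8] 3.4 0.1266
scene 0.12 0.135 [411 253  16  20 114] [0.5951 0.1795 0.1273] [584.8 182.4] [13.6 38.2] 71.1 0.135
scene 0.135 0.147 [412 246  16  19 100] [0.5954 0.1793 0.1412] [585.  182.2] [13.3 39.2] 71.6 0.147
scene 0.147 0.16 [413 241  15  17 158] [0.585  0.1773 0.1506] [583.8 176.9] [37.7 13.9] 3.5 0.1533
[[ 0.265  0.964 -0.   ]
 [ 0.964 -0.265 -0.002]
 [-0.002  0.    -1.   ]]
```

```bash
python3 - <<'E'
import cv2
a=cv2.imread("pics/top0.png")[130:370,130:290];cv2.imwrite("pics/tc.png",cv2.resize(a,None,fx=2.5,fy=2.5,interpolation=cv2.INTER_CUBIC))
a=cv2.imread("pics/scene0.png")[200:400,330:490];cv2.imwrite("pics/sc.png",cv2.resize(a,None,fx=3,fy=3,interpolation=cv2.INTER_CUBIC))
E
```

```text
(no output)
```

View pics/tc.png

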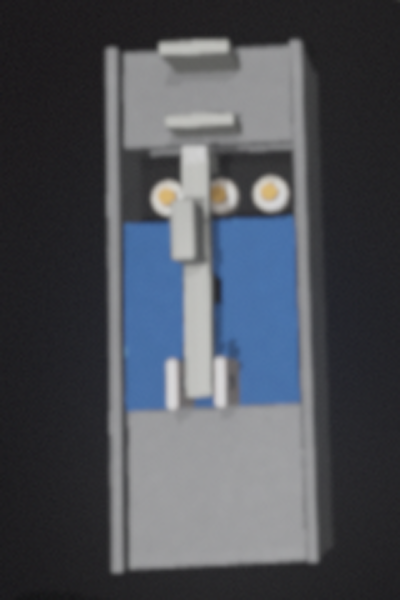

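View pics/sc.png

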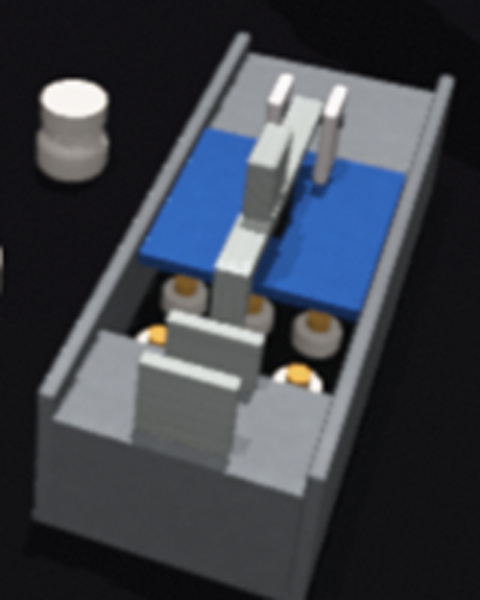

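>>> servo_tool(
  increments=[-25,36.8,0,0,0,0,70,-25,36.8,0,0,0,0,70,-25,36.8,0,0,0,0,70,-25,36.8,0,0,0,0,70,-25,36.8,0,0,0,0,70,-25,36.8,0,0,0,0,70,-25,36.8,0,0,0,0,70,-25,36.8,0,0,0,0,70],
  squeeze=40,
)

```text
clock: 1.1
tcp_pos: [0.4102, 0.3788, 0.231]
orientation: [2.498, 1.905, -0.001]
contact_force: [-0.0, 0.1, -0.7]
grip_width: 0.0701
```

>>> servo_tool(
  increments=[-25,36.8,0,0,0,0,70,-25,36.8,0,0,0,0,70,-25,36.8,0,0,0,0,70,-25,36.8,0,0,0,0,70,-25,36.8,0,0,0,0,70,-25,36.8,0,0,0,0,70,0,0,0,0,0,-0.166,70,0,0,0,0,0,-0.166,70],
)

```text
clock: 2.1
tcp_pos: [0.5829, 0.1762, 0.2307]
orientation: [-2.144, -2.296, 0.002]
contact_force: [0.1, -0.4, 0.1]
grip_width: 0.0701
```

```bash
python3 - <<'E'
from h import *
from bench import *
o=get_obs();print(o)
p,d=grab_frame("wrist");c=calibration("wrist")
T=np.eye(4);T[:3,:3]=R.from_rotvec(o['orientation']).as_matrix();T[:3,3]=o['tcp_pos'];print(T.round(4))
W=cloud(d,c,T@c['T_tool_cam']);np.savez("pics/w1.npz",p=p,W=W);cv2.imwrite("pics/w1.png",p[:,:,::-1])
X,Y,Z=W[...,0],W[...,1],W[...,2]
case=(Y>0.08)&(Y<.28)&(X>.35)&(X<.75)&(Z>.04)&(Z<.2)
for lo,hi in((.095,.106),(.106,.122),(.122,.145),(.145,.16)):
    m=case&(Z>lo)&(Z<hi);nn,l,s,ce=cv2.connectedComponentsWithStats((m*255).astype(np.uint8))
    for i in range(1,nn):
        if s[i,4]>60:
            q=W[l==i];r=cv2.minAreaRect(q[:,:2].astype(np.float32)*1000)
            print(lo,hi,s[i],q.mean(0).round(4),np.round(r[0],1),np.round(r[1],1),round(r[2],1),np.median(q[:,2]).round(4))
E
```

```text
{'clock': 2.1, 'joints': array([-0.53250773,  0.37095127,  0.17742958,  1.7300693 , -0.07368263,
        1.04818354,  1.30893651]), 'qvel': array([ 0.19277336, -0.01262683, -0.2774929 , -0.01011076,  0.11052766,
        0.00312163,  1.21891895]), 'tau': array([-2.69439491e-01, -5.11099935e+01,  4.48229760e+00, -2.72187316e+01,
       -4.98880504e-02, -6.29256450e-03, -1.63664997e+00]), 'tcp_pos': array([0.58285074, 0.17621043, 0.23070525]), 'orientation': array([-2.14424420e+00, -2.29561176e+00,  1.71183664e-03]), 'contact_force': array([ 0.125417  , -0.36711517,  0.11609039]), 'moment': array([ 0.00520156, -0.00206187, -0.04265812]), 'grip_width': 0.07010383266920157}
[[-6.810e-02  9.977e-01 -1.000e-03  5.829e-01]
 [ 9.977e-01  6.810e-02 -6.000e-04  1.762e-01]
 [-5.000e-04 -1.000e-03 -1.000e+00  2.307e-01]
 [ 0.000e+00  0.000e+00  0.000e+00  1.000e+00]]
0.095 0.106 [286 317  58  14 712] [0.6618 0.1826 0.0996] [662.9 182.3] [ 9.6 43.5] 4.0 0.1001
0.095 0.106 [286 367  57  10 480] [0.7029 0.1851 0.1005] [703.  184.8] [ 2.5 44. ] 4.1 0.1006
0.106 0.122 [ 297   64   41  152 3707] [0.5233 0.1734 0.1171] [527.2 173.9] [91.3 24.4] 2.5 0.1172
0.106 0.122 [304 274  23  37 808] [0.6282 0.1802 0.1173] [628.2 180.3] [27.8 15.5] 3.5 0.1173
0.106 0.122 [286 375  58  15 785] [0.7053 0.1849 0.1112] [706.3 185.1] [ 9.2 43.7] 4.1 0.1119
0.122 0.145 [285  59  13  54 648] [0.4951 0.1573 0.1249] [495.4 157. ] [29.   7.1] 3.3 0.125
0.122 0.145 [335  59  13  55 652] [0.4935 0.1859 0.1249] [493.7 186.1] [29.4  7.1] 4.1 0.125
0.122 0.145 [304 207  24  11 194] [0.5664 0.1761 0.1341] [567.  176.1] [ 2.2 13.9] 5.0 0.1341
0.145 0.16 [ 304  215   24   61 1413] [0.5828 0.1772 0.1511] [583.9 177.4] [36.1 13.6] 3.6 0.1512
```

View pics/w1.png

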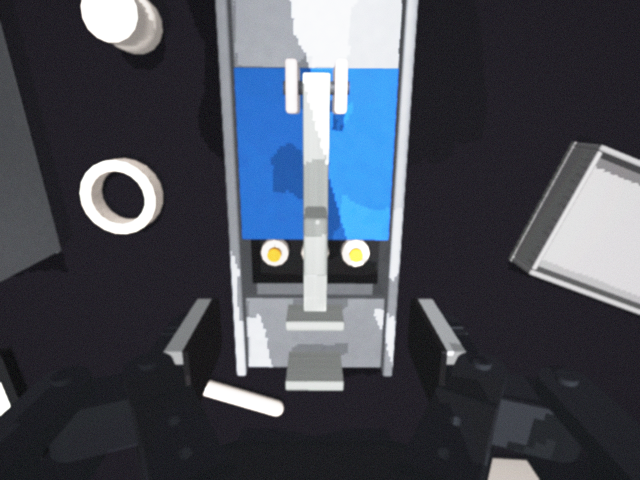

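>>> servo_tool(
  increments=[1.2,1,21.6,0,0,0,60,0,0,21.6,0,0,0,60,0,0,21.6,0,0,0,60,0,0,21.6,0,0,0,60,0,0,21.6,0,0,0,60,0,0,0,0,0,0,50,0,0,0,0,0,0,25,0,0,0,0,0,0,25],
)

```text
clock: 3.15
tcp_pos: [0.5844, 0.1786, 0.1244]
orientation: [2.149, 2.291, 0.003]
contact_force: [-0.1, 0.8, 0.4]
grip_width: 0.025
```

```bash
python3 - <<'E'
from h import *
from bench import *
o=get_obs();print(o['clock'],o['tcp_pos'],o['contact_force'],o['grip_width'],R.from_rotvec(o['orientation']).as_matrix().round(4))
p,d=grab_frame("wrist");cv2.imwrite("pics/w2.png",p[:,:,::-1])
E
```

```text
3.15 [0.58438785 0.17863599 0.1243769 ] [-0.08728446  0.76640515  0.40178998] 0.02500078737844223 [[-6.37e-02  9.98e-01  1.60e-03]
 [ 9.98e-01  6.37e-02  7.00e-04]
 [ 6.00e-04  1.70e-03 -1.00e+00]]
```

View pics/w2.png

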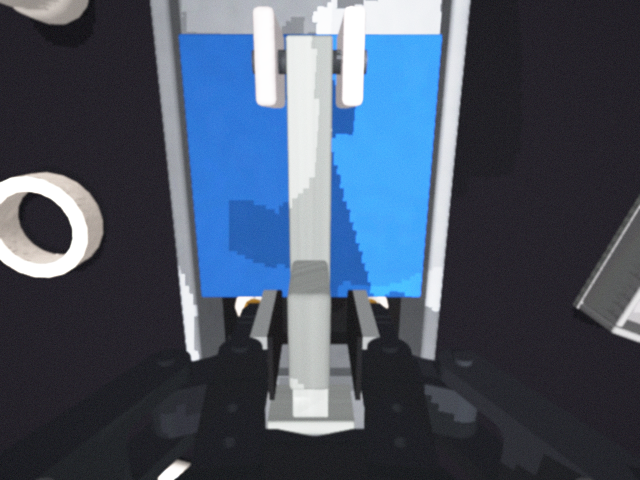

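>>> servo_tool(
  increments=[-1.2,0,2,0,0,0,25,0,0,0,0,0,0,25,0,0,0,0,0,0,18,0,0,0,0,0,0,10,0,0,0,0,0,0,5,0,0,0,0,0,0,5,0,0,0,0,0,0,5,0,0,0,0,0,0,5],
  squeeze=50,
)

```text
clock: 4.2
tcp_pos: [0.5839, 0.1768, 0.1214]
orientation: [2.149, 2.291, -0.0]
contact_force: [-1.5, -2.5, 3.8]
grip_width: 0.0133
```

>>> servo_tool(
  increments=[0,-0.6,-4.67,-0.052,0,0,5,0,-0.6,-4.67,-0.052,0,0,5,0,-0.6,-4.67,-0.052,0,0,5,0,-0.6,-4.67,-0.052,0,0,5,0,-0.6,-4.67,-0.052,0,0,5,0,0,0,0,0,0,5,0,0,0,0,0,0,5,0,0,0,0,0,0,5],
)

```text
clock: 5.2
tcp_pos: [0.5783, 0.1764, 0.1437]
orientation: [2.02, 2.153, 0.279]
contact_force: [-1.1, -4.0, 2.7]
grip_width: 0.0133
```

```bash
python3 - <<'E'
from h import *
from bench import *
o=get_obs();print(o['clock'],o['tcp_pos'],o['contact_force'],o['moment'],o['grip_width'],R.from_rotvec(o['orientation']).as_matrix().round(4))
p,d=grab_frame("wrist");cv2.imwrite("pics/w3.png",p[:,:,::-1])
p,d=grab_frame("scene");cv2.imwrite("pics/s3.png",cv2.resize(p[150:420,280:540,::-1],None,fx=2.2,fy=2.2))
E
```

```text
5.2 [0.57825643 0.17643471 0.14370856] [-1.12056502 -3.98190612  2.6810401 ] [-0.72496312  0.81312759 -0.21641756] 0.013310434660237359 [[-6.360e-02  9.649e-01  2.549e-01]
 [ 9.980e-01  6.160e-02  1.570e-02]
 [-6.000e-04  2.553e-01 -9.668e-01]]
```

View pics/w3.png

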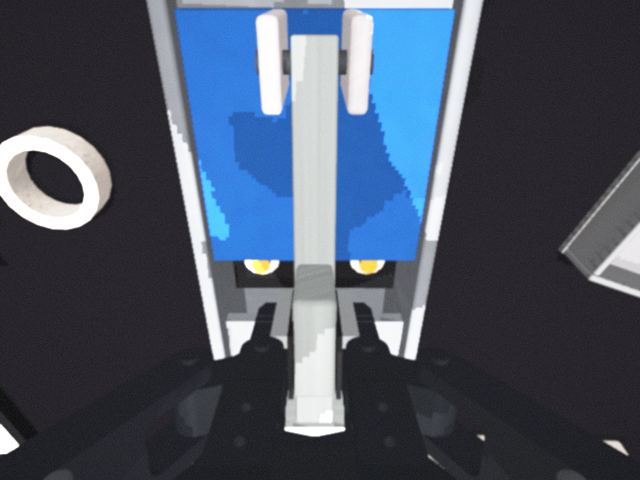

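View pics/s3.png

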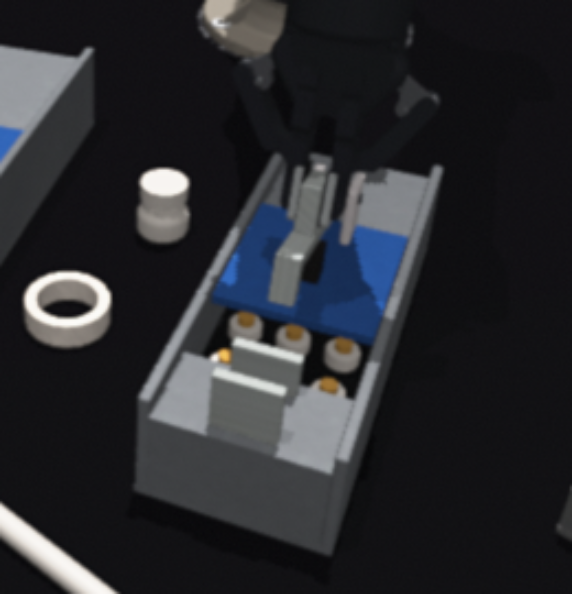

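>>> servo_tool(
  increments=[0,6.29,1.66,0,0,0,5,0,6.29,1.66,0,0,0,5,0,6.29,1.66,0,0,0,5,0,6.29,1.66,0,0,0,5,0,6.29,1.66,0,0,0,5,0,6.29,1.66,0,0,0,5,0,6.29,1.66,0,0,0,5,0,6.29,1.66,0,0,0,5],
)

```text
clock: 6.3
tcp_pos: [0.6302, 0.1797, 0.1437]
orientation: [2.019, 2.153, 0.279]
contact_force: [-2.8, -4.4, 2.2]
grip_width: 0.0132
```

>>> servo_tool(
  increments=[0,0,0,0,0,0,5,0,0,0,0,0,0,5,0,0,0,0,0,0,5,0,0,0,0,0,0,5,0,0,0,0,0,0,5,0,0,0,0,0,0,5,0,0,0,0,0,0,5,0,0,0,0,0,0,5],
)

```text
clock: 7.3
tcp_pos: [0.6309, 0.1798, 0.1445]
orientation: [2.018, 2.151, 0.282]
contact_force: [1.0, -4.6, 0.4]
grip_width: 0.0133
```

```bash
python3 - <<'E'
from h import *
from bench import *
o=get_obs();print(o['clock'],o['tcp_pos'],o['contact_force'],o['moment'],o['grip_width'])
p,d=grab_frame("wrist");cv2.imwrite("pics/w4.png",p[:,:,::-1])
p,d=grab_frame("scene");cv2.imwrite("pics/s4.png",cv2.resize(p[150:420,280:540,::-1],None,fx=2.2,fy=2.2))
E
```

```text
7.3 [0.63090624 0.17978015 0.1444774 ] [ 1.04955665 -4.56524538  0.39544405] [-1.0039591   0.05869465 -0.28975971] 0.013270058154538323
```

View pics/s4.png

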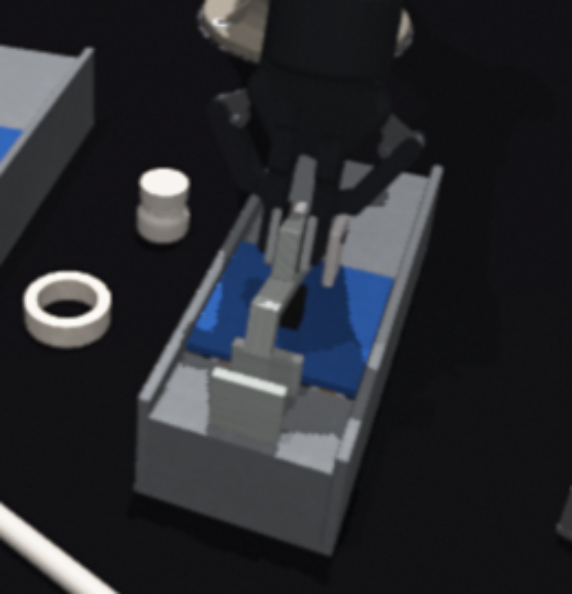

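View pics/w4.png

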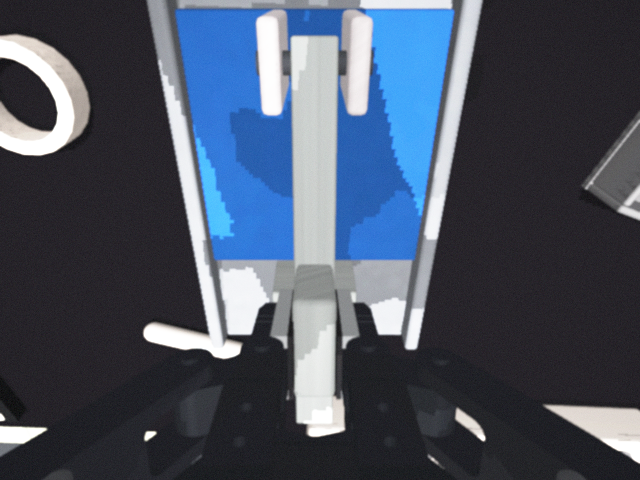

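>>> servo_tool(
  increments=[0,0.58,0.15,0,0,0,5,0,0.58,0.15,0,0,0,5,0,0.58,0.15,0,0,0,5,0,0,0,0,0,0,5,0,0,0,0,0,0,5,0,0,0,0,0,0,5,0,0,0,0,0,0,5,0,0,0,0,0,0,5],
)

```text
clock: 8.4
tcp_pos: [0.6312, 0.1798, 0.1438]
orientation: [2.019, 2.153, 0.279]
contact_force: [-1.3, -5.2, 1.9]
grip_width: 0.0133
```

>>> servo_tool(
  increments=[0,0.58,0.15,0,0,0,5,0,0.58,0.15,0,0,0,5,0,0,0,0,0,0,5,0,0,0,0,0,0,5,0,0,0,0,0,0,5,0,0,0,0,0,0,5,0,0,0,0,0,0,5,0,0,0,0,0,0,5],
)

```text
clock: 9.4
tcp_pos: [0.6323, 0.1799, 0.1438]
orientation: [2.019, 2.153, 0.278]
contact_force: [-1.7, -5.9, 1.4]
grip_width: 0.013
```

```bash
python3 - <<'E'
from h import *
from bench import *
for i in range(3):
    o=get_obs();print(o['clock'],o['tcp_pos'],o['contact_force'],o['moment'],o['grip_width'])
    c=calibration("wrist");p,d=grab_frame("wrist")
T=np.eye(4);T[:3,:3]=R.from_rotvec(o['orientation']).as_matrix();T[:3,3]=o['tcp_pos']
W=cloud(d,c,T@c['T_tool_cam'])
b=(p[...,2].astype(int)>p[...,0].astype(int)+60)&(W[...,2]>.06)&(W[...,2]<.1)
print(cv2.minAreaRect(W[b][:,:2].astype(np.float32)*1000), np.median(W[b],0))
f=np.load("pics/w1.npz");p=f['p'];W=f['W']
b=(p[...,2].astype(int)>p[...,0].astype(int)+60)&(W[...,2]>.06)&(W[...,2]<.1)&(W[...,0]<.7)
print(cv2.minAreaRect(W[b][:,:2].astype(np.float32)*1000))
E
```

```text
9.4 [0.63231304 0.17987505 0.14378983] [-1.70128142 -5.91742967  1.36610416] [-0.92467733  1.02811099 -0.26031352] 0.013008607527227722
9.45 [0.63231131 0.17991608 0.1437919 ] [-1.7282486  -5.40152709  1.70786135] [-0.98138889  1.05160066 -0.25346701] 0.013208281094078123
9.5 [0.63228214 0.1799132  0.14376737] [-2.02402026 -5.0419465   0.65795386] [-0.98810396  0.99697019 -0.26254111] 0.012873441033755472
((597.087158203125, 178.0797119140625), (128.55287170410156, 114.94511413574219), 3.6174299716949463) [0.58381392 0.17436778 0.07931408]
((542.3547973632812, 174.7174835205078), (127.53956604003906, 114.62330627441406), 3.6094977855682373)
```

>>> servo_tool(
  increments=[0,0.6,0.15,0,0,0,5,0,0.6,0.15,0,0,0,5,0,0.6,0.15,0,0,0,5,0,0,0,0,0,0,5,0,0,0,0,0,0,5,0,0,0,0,0,0,5,0,0,0,0,0,0,5,0,0,0,0,0,0,5],
)

```text
clock: 10.55
tcp_pos: [0.6338, 0.18, 0.1436]
orientation: [2.02, 2.153, 0.278]
contact_force: [-2.2, -4.4, 2.2]
grip_width: 0.0131
```

>>> servo_tool(
  increments=[0,0.6,0.15,0,0,0,5,0,0.6,0.15,0,0,0,5,0,0.6,0.15,0,0,0,5,0,0,0,0,0,0,5,0,0,0,0,0,0,5,0,0,0,0,0,0,5,0,0,0,0,0,0,5,0,0,0,0,0,0,5],
)

```text
clock: 11.55
tcp_pos: [0.6343, 0.18, 0.1428]
orientation: [2.021, 2.155, 0.274]
contact_force: [-5.7, -5.5, 0.9]
grip_width: 0.0131
```

>>> servo_tool(
  increments=[0,0.17,4.69,0.052,0,0,5,0,0.17,4.69,0.052,0,0,5,0,0.17,4.69,0.052,0,0,5,0,0.17,4.69,0.052,0,0,5,0,0.17,4.5,0.05,0,0,5,0,0,0,0,0,0,5,0,0,0,0,0,0,5,0,0,0,0,0,0,5],
)

```text
clock: 12.55
tcp_pos: [0.6389, 0.1803, 0.1213]
orientation: [-2.147, -2.291, 0.005]
contact_force: [-8.6, -6.5, 6.7]
grip_width: 0.0132
```

```bash
python3 - <<'E'
from h import *
from bench import *
o=get_obs();print(o['clock'],o['tcp_pos'],o['contact_force'],o['moment'],o['grip_width'],R.from_rotvec(o['orientation']).as_matrix().round(4))
p,d=grab_frame("wrist");cv2.imwrite("pics/w5.png",p[:,:,::-1])
p,d=grab_frame("scene");cv2.imwrite("pics/s5.png",cv2.resize(p[150:420,280:540,::-1],None,fx=2.2,fy=2.2))
E
```

```text
12.55 [0.63894984 0.18034151 0.12126845] [-8.61122636 -6.51590247  6.70407844] [-1.23711768  1.67140938 -0.00742599] 0.013244428104736783 [[-0.0647  0.9979 -0.0031]
 [ 0.9979  0.0647 -0.0013]
 [-0.0011 -0.0032 -1.    ]]
```

View pics/s5.png

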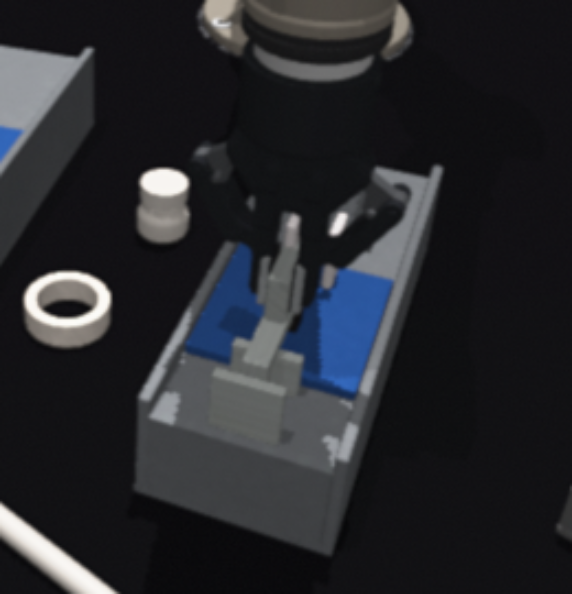

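View pics/w5.png

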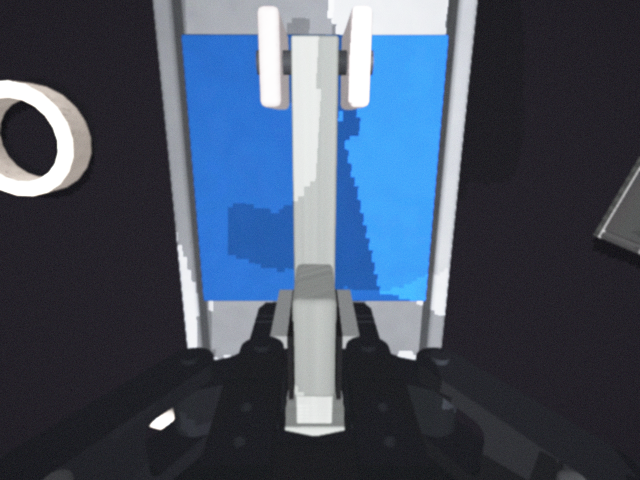

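>>> servo_tool(
  increments=[-0.5,-1,0,0,0,0,5,0,0,0,0,0,0,5,0,0,0,0,0,0,20,0,0,0,0,0,0,40,0,0,0,0,0,0,40,0,0,-5,0,0,0,40,0,0,-15,0,0,0,40,0,0,-25,0,0,0,40],
)

```text
clock: 13.65
tcp_pos: [0.6402, 0.1802, 0.1673]
orientation: [2.148, 2.291, 0.001]
contact_force: [0.2, 0.2, 0.1]
grip_width: 0.0397
```

>>> servo_tool(
  increments=[0,0,-30,0,0,0,40,0,-10,-30,0,0,0,40,0,-40,-10,0,0,0,40,0,-40,0,0,0,0,40,0,0,0,0,0,0,40,0,0,0,0,0,0,40,0,0,0,0,0,0,40,0,0,0,0,0,0,40],
)

```text
clock: 14.65
tcp_pos: [0.5512, 0.1744, 0.2362]
orientation: [2.149, 2.29, 0.002]
contact_force: [-0.5, -0.2, 0.1]
grip_width: 0.0399
```

```bash
python3 - <<'E'
from h import *
from bench import *
o=get_obs();print(o['clock'],o['tcp_pos'],o['contact_force'],o['grip_width'])
c=calibration("wrist");p,d=grab_frame("wrist");cv2.imwrite("pics/w6.png",p[:,:,::-1])
T=np.eye(4);T[:3,:3]=R.from_rotvec(o['orientation']).as_matrix();T[:3,3]=o['tcp_pos']
W=cloud(d,c,T@c['T_tool_cam'])
def go(W,t):
  X,Y,Z=W[...,0],W[...,1],W[...,2]
  case=(Y>0.08)&(Y<.28)&(X>.35)&(X<.75)&(Z>.04)&(Z<.16)
  for lo,hi in((.095,.106),(.106,.122),(.122,.144),(.144,.16)):
    m=case&(Z>lo)&(Z<hi);nn,l,s,ce=cv2.connectedComponentsWithStats((m*255).astype(np.uint8))
    for i in range(1,nn):
        if s[i,4]>60:
            q=W[l==i];r=cv2.minAreaRect(q[:,:2].astype(np.float32)*1000)
            print(t,lo,hi,q.mean(0).round(4),np.round(r[0],1),np.round(r[1],1),round(r[2],1),np.median(q[:,2]).round(4))
go(W,"w")
p,d=grab_frame("scene");go(cloud(d,calibration("scene")),"s");cv2.imwrite("pics/s6.png",p[:,:,::-1])
E
```

```text
14.65 [0.55119157 0.17442643 0.23618607] [-0.46716237 -0.20005545  0.14334977] 0.03993047875478144
w 0.095 0.106 [0.6628 0.1671 0.0995] [663.6 167.1] [ 8.9 13.6] 2.6 0.1
w 0.095 0.106 [0.6607 0.1975 0.0995] [661.6 197.6] [ 9.4 12.8] 3.6 0.1
w 0.095 0.106 [0.7038 0.1697 0.1006] [703.9 169.6] [ 2.8 13.4] 5.6 0.1009
w 0.095 0.106 [0.7019 0.2    0.1007] [701.9 200. ] [ 2.5 13.5] 1.5 0.1006
w 0.106 0.122 [0.578  0.1772 0.117 ] [588.2 176. ] [ 27.7 111.2] 87.5 0.1172
w 0.106 0.122 [0.6999 0.1849 0.1133] [695.6 184.6] [29.7 43.5] 3.9 0.1125
w 0.122 0.144 [0.5496 0.1608 0.1249] [549.9 160.8] [29.6  6.7] 2.7 0.125
w 0.122 0.144 [0.5474 0.1894 0.1249] [548.  189.6] [29.5  6.8] 4.4 0.1251
w 0.122 0.144 [0.6213 0.1796 0.1334] [621.7 179.7] [ 3.4 13.9] 4.4 0.1338
w 0.144 0.16 [0.6363 0.1807 0.1507] [638.5 180.7] [36.5 13.8] 3.9 0.1511
s 0.095 0.106 [0.6622 0.1961 0.0991] [661.3 195.8] [ 9.8 15.9] 6.1 0.0994
s 0.095 0.106 [0.7089 0.1851 0.1004] [708.9 185.3] [ 7.7 43.7] 10.8 0.1003
s 0.106 0.122 [0.6427 0.182  0.1144] [624.3 181.7] [174.4  43.8] 2.0 0.1159
s 0.122 0.144 [0.5492 0.1894 0.1245] [548.1 189.3] [28.9  6.9] 6.3 0.1247
s 0.122 0.144 [0.6497 0.183  0.133 ] [640.5 185.8] [13.7 37.1] 69.4 0.1331
s 0.144 0.16 [0.6416 0.1812 0.15  ] [638.8 180.5] [36.3 13.9] 3.1 0.1505
```

View pics/s6.png

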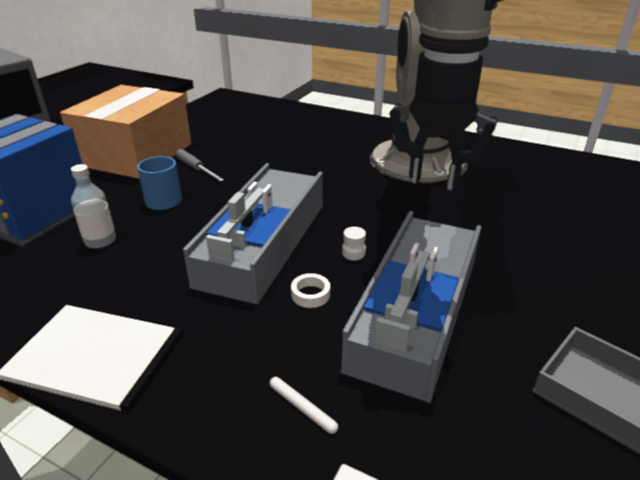

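View pics/w6.png

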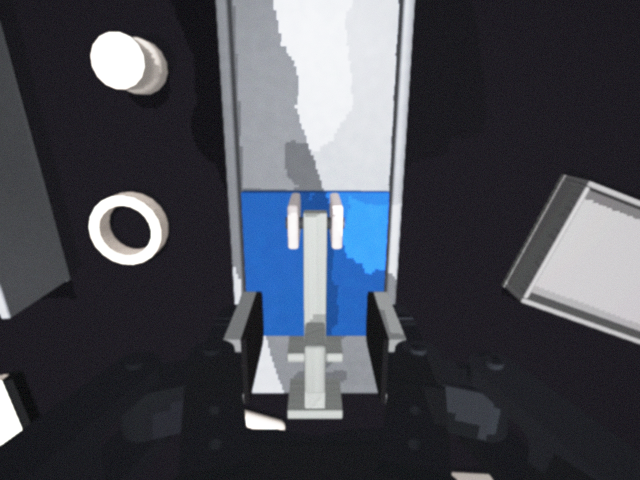

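```bash
python3 -c "
from bench import *
print(hand_in())"
```

```text
the job is handed in; nothing more can be done
None
```

The open case is now shut and latched, and the job is handed in. I pinched the fin, tilted the bar about 0.26 rad and slid the lid about 55 mm until the force rose at its stop. Then I lowered the bar into the notch, let go and backed away, in about 15 s in total.

**Last checks:**
- **Bar:** level, with the fin top at z = 151.1 mm and the bar top at 117.2 mm, the same as when it was down at the start.
- **Lid:** the fin is 24 mm before the centre of the keeper rail along the case, which is where it should be with the lid within about 1–2 mm of its stop.
- **Hook:** it hangs between the rail and the back wall. The rail has not moved.
- **Other case:** I never went near it, and it looks unchanged in the last scene picture. I did not measure it.
- **Robot:** the tool is clear, with the fingertips at z = 236 mm and about 0 N on the wrist.

**Disagreements and forces:** the measured tool position differed from the commanded slide by 1–2 mm, so I found the stop by force rather than by position. The highest wrist force I read was about 13 N, just before release, including about 6 N sideways.

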